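Set the take-along dial to the key and sound the chime

ROBOT

A 6-joint arm with a two-finger parallel gripper is mounted at the origin on the work surface. World frame = base frame: x ahead of the robot, y to its left, z up, the work surface at z = 0. Lengths are in mm, angles in rad, forces in N, time in s.
With the tool pointing down it reaches from about 275 to 825 mm from the base axis. Payload 5.2 kg.
Tool frame: the origin (TCP) lies at the very end of the fingers, on their centre line; the grasp point (between the pads) lies 19 mm behind it; z points along the fingers, y is the line along which they close (so a half turn about z gives the same grasp; the last joint's range is limited). The gripper opens to 93 mm and grips with 3 to 60 N. Pads are 15 mm wide; open, the fingers measure 128 mm over their backs; the gripper's body (75 mm by 188 mm) begins 65 mm behind the grasp point.
Start: joints at [-1.384, 0.259, 1.535, -0, 1.348, -0.203], TCP at [209.023, -508.738, 218.653] pointing down, gripper open.
Joint ranges: [-3.14, 3.14], [-0.91, 2.08], [0.19, 2.58], [-1.22, 4.36], [0.22, 2.71], [-3.12, 3.12]. Speed limits (rad/s): [2.57, 2.57, 3.14, 3.14, 3.14, 3.14].

INTERFACE

Orientations are given as [roll, pitch, yaw] about the fixed x, y, z axes, in that order (R = Rz(yaw) Ry(pitch) Rx(roll)).
In Python, from bench import robot gives the robot as it stands. The module is installed in compiled form; this text tells all that it offers. Calls block until the motion is done:
- robot.move_ptp(position, orientation): joint-space move of the TCP to a pose.
- robot.move_linear(position, ori=None, speed=150, f_stop=None): straight line of the TCP; ori=None keeps the orientation; speed is the mean speed in mm/s. With f_stop (N) it stops when the force on the tool has changed by that much, and returns True; else False.
- robot.move_j(angles): joint-space move.
- robot.move_gripper(opening): opening from 0.0 (shut) to 1.0 (fully open); the grip force is fixed at half the most; returns when the fingers have stopped.
- robot.sleep(seconds).
- robot.inverse_kinematics(position, orientation): joint angles nearest the present ones, or None.
- robot.get_image(name): name is "side" or "top" or "wrist"; returns a dict with "img" (420x560x3 uint8, blue, green, red), "fovy" (degrees; the focal length in pixels is half the picture's height over the tangent of half this angle, whatever the lens; pixels are square), "cx", "cy" (the principal point, pixels), "eye" and "orientation" of the camera in the world. Camera axes: x right, y down, z forward; pixel columns grow to the right and rows downward; lengths in mm; the calibration is good to about 2 mm. The wrist camera is an equidistant fisheye: a pixel r from the principal point sees the ray r / f radians off the axis. A picture is of the moment at which its call begins. There is no depth.
A pose or a line that the arm cannot do raises robot.MotionError and nothing moves.
- robot.hand_in(): hands the job in; it is judged then, once.
Readings, each from a call of its own:
- robot.current_t(): time.
- robot.current_qpos(): joint angles.
- robot.current_joint_vel(): joint speeds.
- robot.current_joint_efforts(): joint torques, N m.
- robot.current_tcp_pos(): TCP position.
- robot.current_eef_rot(): TCP orientation.
- robot.current_contact_force(): force on the tool from outside, world axes, zero at the start.
- robot.current_ft_torque(): the same for the moment, N m.
- robot.current_gripper_width(): opening from 0.0 (shut) to 1.0 (fully open).
- robot.current_finger_force(): force on a finger pad.
Only numpy, scipy, OpenCV 4.12 (cv2) and the standard library are available. Lean on these libraries where they do the work, as an engineer would, in place of code of your own. Each camera call takes 0.05 s, during which the arm holds its last target. There are 200 camera calls.

TASK

Nobody should leave without their keys: push the pointer of the reminder dial round with a finger against the side of its arm until its long end points at the middle of the key emblem. Then, with the pointer left there, press the chime button beside the dial all the way down and let it come back up. Do not pinch the pointer's arm, and leave the bowl, sunglasses cases, glass dome and keyring where they are.

Things in the scene. Friction and masses are not known exactly. Their poses are not given: they have to be found in the camera images.
- dial: Reminder dial: flat round wooden disc, 280 mm across, 12 mm thick, lying fixed on the console top. Origin: centre of its underside, on the pointer's vertical pivot axis; z up. Four badges stand around it, 70 degrees from one to the next with a wider empty gap of 150 degrees about its -x side; which emblem sits at which place varies.
- pivot (a point): Point on the pointer's vertical pivot axis at mid-height of the arm, 30 mm above the console top. The round hub there is 34 mm across and reaches 45 mm above the console top. From it run the long arm, 21 mm wide, 18 to 42 mm above the console top, its tapering tip 86 mm from the pivot, and behind the hub a short tail with a round counterweight, ending 55 mm from the pivot.
- pointer (a joint): Pointer angle (rad) about the dial's z axis, counter-clockwise from above positive; 0 when the long end points along the dial's +x; not wrapped. Turns either way without a stop for over a full turn; friction (about 1 N at 60 mm from the pivot) keeps it where it is left. Dark wood. It starts in the gap without badges.
- aim (a point): The point that the pointer points at: on the line of its long arm, 112 mm from the pivot (26 mm beyond the tip), 30 mm above the console top. It lies over a badge's centre when the pointer points squarely at that badge.
- pointer_mid (a point): Point inside the pointer's long arm on its centre line, 60 mm from the pivot and 30 mm above the console top. The arm's upright sides to push on are 10.5 mm to either side of it; they run straight from the hub to 68 mm from the pivot, then taper to the tip. The arm is in two halves, left and right, split lengthwise with a 1 mm gap, and turns as one.
- key_badge: Round white ceramic badge, 48 mm across, 5 mm thick, fixed on the dial with its centre 112 mm from the dial's centre; raised 4 mm dark steel emblem: a key (ring-shaped bow, straight shank 25 mm long, two teeth). Origin: centre of its underside, 12 mm above the console top.
- glasses_badge: Round white ceramic badge, 48 mm across, 5 mm thick, fixed on the dial with its centre 112 mm from the dial's centre; raised 4 mm dark steel emblem: a pair of sunglasses (two round lenses and a bridge). Origin: centre of its underside, 12 mm above the console top.
- umbrella_badge: Round white ceramic badge, 48 mm across, 5 mm thick, fixed on the dial with its centre 112 mm from the dial's centre; raised 4 mm dark steel emblem: an open umbrella with a hooked stick. Origin: centre of its underside, 12 mm above the console top.
- house_badge: Round white ceramic badge, 48 mm across, 5 mm thick, fixed on the dial with its centre 112 mm from the dial's centre; raised 4 mm dark steel emblem: a house with a gable roof. Origin: centre of its underside, 12 mm above the console top.
- chime_base: Round wooden housing of the chime button, 56 mm across, 12 mm high, fixed on the console top to the left or the right of the dial. Origin: centre of its underside.
- chime_top (a point): Centre of the top face of the round steel chime button, 40 mm across, 22 mm above the console top; it stands 10 mm proud of its housing and is pressed straight down.
- chime (a joint): Travel of the chime button, m: 0 up, 0.006 fully down (takes 5 N; it counts as pressed beyond 0.004); a spring brings it back.
- bowl: Blush ceramic bowl, 116 mm across, 55 mm high, loose, on the other side of the dial from the button. Origin: centre of its underside. Leave alone.
- case_low: Hard plastic sunglasses case, 65 x 160 x 42 mm, lying flat beyond the dial, the lower of two. Origin: centre of its underside. Leave alone.
- case_top: The same kind of case, stacked on the lower one. Leave alone.
- dome: Small glass dome on a wooden foot, 104 mm across, 122 mm high with its knob, beyond the dial. Origin: centre of its underside. Leave alone.
- keyring: Steel ring, 36 mm across, with three keys fanned towards its +x, 70 mm long from its origin, lying flat. Origin: centre of the ring, underside. Leave alone.
There are look-alikes about, which are no part of the job. Of the things like the chime_base, leave any that is blue or turquoise; of the rest the larger one is meant.

How it is judged:
By the outcome, as a careful person would: the job done as asked, in the order asked, and still so for the second after the job is handed in, with the robot touching nothing.
It also fails if it takes over 54 s, if anything falls off the work surface, if the arm or the gripper's body presses on something with over 40 N, if the wrist force passes 120 N, or if a joint passes its speed limit or range.

## Working session

There is one attempt and no reset: what is moved stays moved. The work goes in short steps, each a Python script; the robot and the scene stay as the last script left them, time stands still between calls to the robot, and variables do not carry over. Pictures are saved under pics/ and viewed, at most 10 in all, crops included, and the job is handed in when it is done.

```bash
mkdir -p pics; cat > h.py <<'E'
import numpy as np, cv2, pickle
from bench import robot
def R(o):
    from scipy.spatial.transform import Rotation as Ro
    o=np.array(o,float)
    return o if o.shape==(3,3) else Ro.from_euler('xyz',o).as_matrix()
def cast(c,u,v,z,fish=False):
    f=210/np.tan(np.radians(c['fovy']/2)); a=np.array([u-c['cx'],v-c['cy']],float)
    if fish:
        r=np.hypot(*a); t=r/f; d=np.array([*(a/max(r,1e-9)*np.sin(t)),np.cos(t)])
    else: d=np.array([*a/f,1.])
    d=R(c['orientation'])@d; e=np.array(c['eye'],float)
    return e+d*(z-e[2])/d[2]
E
python3 - <<'E'
from h import *
for n in('top','side'):
    c=robot.get_image(n); pickle.dump(c,open(n+'.pkl','wb'))
    cv2.imwrite(f'pics/{n}0.png',c['img']); print(n,c['fovy'],c['cx'],c['cy'],c['eye'],c['orientation'])
print(robot.current_t(),robot.current_eef_rot())
E
```

```text
top 54.99879781916299 280.1927468446688 214.63378186178105 [500.05727568 -49.19463379 900.18922926] [-3.02299895  0.00309649 -1.55101035]
side 45.37122486850067 275.22867429632953 213.13036565250601 [ 310.94491818 -947.43773577  642.85935467] [-2.1237927  -0.00839599 -0.3306621 ]
0.1 [-3.13998617e+00 -3.19891554e-04  3.89761836e-01]
```

View pics/top0.png

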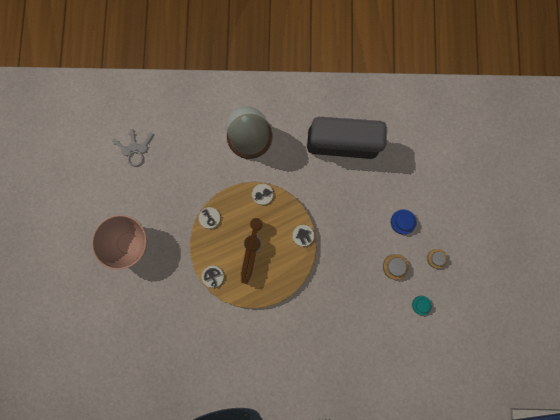

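View pics/side0.png

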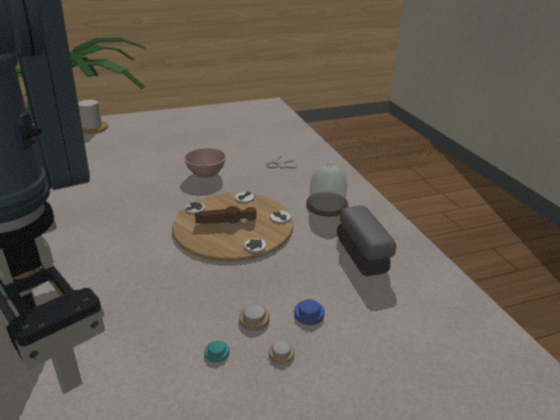

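The top view shows four badges: key (209,217), glasses (263,194), house (303,235), umbrella (212,276). The pointer's long tip is at (246,280), in the gap, with its hub at about (252,243).

Possible chime buttons: large wood (396,267), small wood (437,259), blue (403,222), turquoise (422,306). I choose the large wooden one at (396,267). Possible badges are the four above; I choose the key at (209,217).

```bash
python3 - <<'E'
from h import *
from scipy.optimize import least_squares
c=pickle.load(open('top.pkl','rb')); im=c['img']
hsv=cv2.cvtColor(im,cv2.COLOR_BGR2HSV)
a=cv2.resize(im[175:300,180:330],None,fx=4,fy=4,interpolation=cv2.INTER_CUBIC); b=cv2.resize(im[205:330,370:460],None,fx=4,fy=4)
cv2.imwrite('pics/crop.png',np.hstack([a,b])[:, :960][:, :] if 0 else cv2.resize(np.hstack([a,b]),None,fx=.83,fy=.83))
# badges: circle around their outline, inside the dial
P={}
for n,(u,v) in dict(key=(209,217),gl=(263,194),um=(212,276),ho=(303,235)).items():
    m=np.zeros(im.shape[:2],np.uint8); cv2.circle(m,(u,v),16,255,-1)
    w=((hsv[...,1]<70)&(m>0)).astype(np.uint8)
    cs,_=cv2.findContours(w,cv2.RETR_EXTERNAL,cv2.CHAIN_APPROX_NONE); k=max(cs,key=cv2.contourArea)
    (x,y),r=cv2.minEnclosingCircle(k); p=cast(c,x,y,17); q=cast(c,x+r,y,17)
    P[n]=p[:2]; print(n,x,y,r,p.round(1),'rad',np.hypot(*(q-p)[:2]).round(1))
A=np.array(list(P.values()))
s=least_squares(lambda z:np.hypot(*(A-z).T)-112,A.mean(0)); o=s.x
print('dial',o,s.fun, {n:np.degrees(np.arctan2(*(p-o)[::-1])).round(1) for n,p in P.items()})
# dial outline
m=((hsv[...,1]>90)&(hsv[...,0]>8)&(hsv[...,0]<25)).astype(np.uint8); m[:100]=0; m[:,330:]=0;m[:,:170]=0
cs,_=cv2.findContours(m,cv2.RETR_EXTERNAL,cv2.CHAIN_APPROX_NONE); k=max(cs,key=cv2.contourArea)
(x,y),r=cv2.minEnclosingCircle(k); print('disc',cast(c,x,y,12).round(1),np.hypot(*(cast(c,x+r,y,12)-cast(c,x,y,12))[:2]))
# pointer
d=np.zeros_like(m); cv2.circle(d,(252,243),48,255,-1)
w=((hsv[...,2]<75)&(hsv[...,1]>100)&(d>0)).astype(np.uint8)
cs,_=cv2.findContours(w,cv2.RETR_EXTERNAL,cv2.CHAIN_APPROX_NONE); k=max(cs,key=cv2.contourArea)
g=np.array([cast(c,*p,42)[:2] for p in k[:,0]]); r=np.hypot(*(g-o).T); t=g[r.argmax()]; print('tip',t,r.max(),np.degrees(np.arctan2(*(t-o)[::-1])), cv2.contourArea(k))
# chime steel top
d[:]=0; cv2.circle(d,(396,267),16,255,-1)
w=((hsv[...,1]<60)&(hsv[...,2]>120)&(d>0)).astype(np.uint8)
w=((hsv[...,1]>90)&(d>0)).astype(np.uint8)
cs,_=cv2.findContours(w,cv2.RETR_EXTERNAL,cv2.CHAIN_APPROX_NONE); k=max(cs,key=cv2.contourArea)
(x,y),r=cv2.minEnclosingCircle(k); print('chime',x,y,r,cast(c,x,y,12).round(1),np.hypot(*(cast(c,x+r,y,12)-cast(c,x,y,12))[:2]))
E
```

```text
key 206.5441131591797 215.4705810546875 13.70883846282959 [600.2 118.   17. ] rad 30.2
gl 262.1816101074219 193.86770629882812 10.652641296386719 [650.8  -3.5  17. ] rad 23.6
um 212.25352478027344 276.1901550292969 11.042359352111816 [468.1 100.1  17. ] rad 23.9
ho 302.8571472167969 235.14285278320312 10.858181953430176 [560.9 -94.9  17. ] rad 23.8
dial [543.33803982  18.17013144] [ 2.8785034  -2.34225685 -0.72969756  2.45580016] {'key': np.float64(60.3), 'gl': np.float64(-11.4), 'um': np.float64(132.6), 'ho': np.float64(-81.2)}
disc [538.4  15.1  12. ] 139.55890201229812
tip [456.21363032  26.53347725] 87.5249009397379 174.51679889886847 568.0
chime 395.30645751953125 266.3709716796875 12.977961540222168 [ 497.  -297.7   12. ] 28.29004031099425
```

View pics/crop.png

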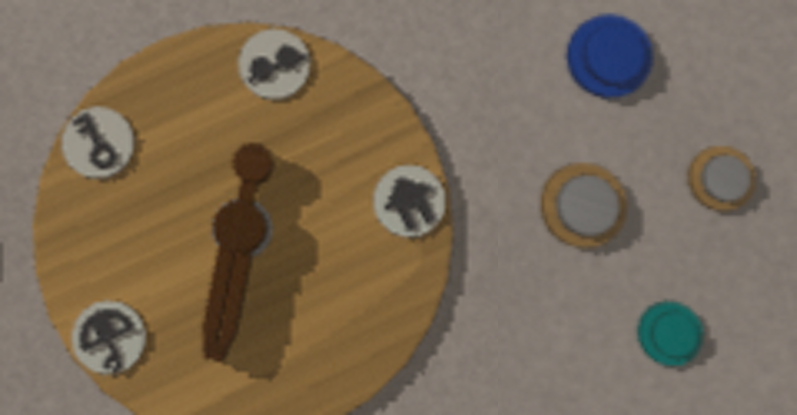

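The crop confirms the key badge, at full-frame (209.5,218). The meant button is the big steel one in wood at (396,267); the small one lies beside it. My key mask caught the rim of the disc, so I refit using the known badge layout. Then I sweep the pointer clockwise with the closed finger and stop about 10° short.

```bash
cat >> h.py <<'E'
def fit(pts): # dial centre + rotation from measured badge centres {nominal angle deg: xy}
    from scipy.optimize import least_squares
    a=np.radians(list(pts)); B=np.array(list(pts.values()))
    f=lambda z:(B-z[:2]-112*np.c_[np.cos(a+z[2]),np.sin(a+z[2])]).ravel()
    s=least_squares(f,[540,15,.4]); return s.x[:2],np.degrees(s.x[2]),s.fun.round(1)
def pose(o,th,r=60,off=18,z=24):
    t=np.radians(th); u=np.array([np.cos(t),np.sin(t)]); n=np.array([-u[1],u[0]])
    return [*(o+r*u+off*n),z],[np.pi,0,t-np.pi/2]
E
python3 - <<'E'
from h import *
c=pickle.load(open('top.pkl','rb'))
pts={-105:(560.9,-94.9),-35:(650.8,-3.5),35:cast(c,209.5,218.1,17)[:2],105:(468.1,100.1)}
o,ph,res=fit(pts); print(o,ph,res,'key at',ph+35)
hub=cast(c,180+241/3.32,175+226/3.32,45)[:2]; tip=cast(c,180+216/3.32,175+358/3.32,42)[:2]
th0=np.degrees(np.arctan2(*(tip-hub)[::-1])); print('hub',hub,'tip',tip,np.hypot(*(tip-hub)),th0)
key=ph+35
robot.move_gripper(0.0)
p,r=pose(o,th0+28); p[2]=120
robot.move_ptp(p,r); print(robot.current_t(),robot.current_qpos())
p[2]=24; print('down hit',robot.move_linear(p,r,100,f_stop=10))
for t in np.linspace(th0+28,key+10,10)[1:]:
    p,r=pose(o,t); robot.move_linear(p,r,60); print(round(t,1),robot.current_contact_force().round(1) if hasattr(robot.current_contact_force(),'round') else robot.current_contact_force())
print(robot.current_t())
for n in('top','wrist'):
    c=robot.get_image(n); pickle.dump(c,open(n+'1.pkl','wb')); cv2.imwrite(f'pics/{n}1.png',c['img'])
E
python3 - <<'E'
import cv2,numpy as np
a=cv2.imread('pics/top1.png')[130:340,150:450];b=cv2.imread('pics/wrist1.png')
cv2.imwrite('pics/both1.png',np.hstack([cv2.resize(a,(400,280)),cv2.resize(b,(400,300))[:280]]))
E
```

```text
[540.26405089  14.70104691] 25.544596671972236 [ 0.1  0.5  0.1  0.2 -0.8 -1.   0.6  0.3] key at 60.544596671972236
hub [540.11510234  12.70747045] tip [456.56577848  26.41745508] 84.66671835426787 170.6811284582396
3.6 [-2.73720611e-01  2.44545574e-01  1.81514278e+00 -2.40583727e-04
  1.08136289e+00 -5.98261809e-01]
down hit False
184.4 [ 0.1  0.3 -0.1]
170.2 [0.2 0.6 0.8]
156.0 [-0.5 -0.5  0.3]
141.7 [ 0.1  0.3 -0.4]
127.5 [-0.  -0.2 -0.4]
113.3 [ 0.   0.2 -0.6]
99.0 [ 1.  -0.7  0.3]
84.8 [-0.5 -0.8 -0. ]
70.5 [-0.   0.3 -0.4]
8.3833
```

View pics/both1.png

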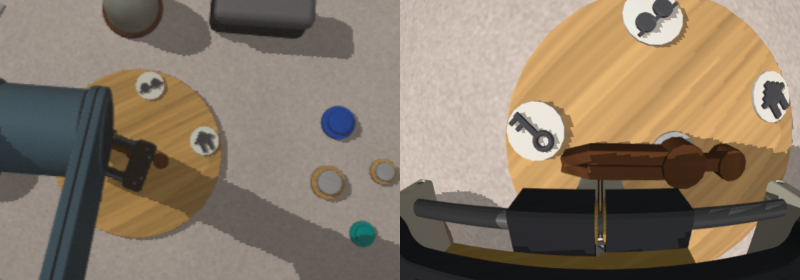

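The wrist view shows the pointer ahead of the finger, still short of the key badge at about (375,182) in the full frame. I push to about 3° short, back off, rise and measure from above.

```bash
python3 - <<'E'
from h import *
o=np.array([540.3,14.7]); key=60.5
p,r=pose(o,key+3); robot.move_linear(p,r,30)
p,r=pose(o,key+3,off=38); robot.move_linear(p,r,100)
p,r=pose(o,key+3,off=60,z=150); robot.move_linear(p,r,150)
robot.sleep(.3); print(robot.current_t())
c=robot.get_image('wrist'); pickle.dump(c,open('wrist2.pkl','wb')); cv2.imwrite('pics/wrist2.png',c['img']); print(c['fovy'],c['cx'],c['cy'],c['eye'])
E
```

```text
10.5417
65.70646984690485 279.9602139857526 210.47225654675378 [575.86588852  63.43657898 315.42479972]
```

View pics/wrist2.png

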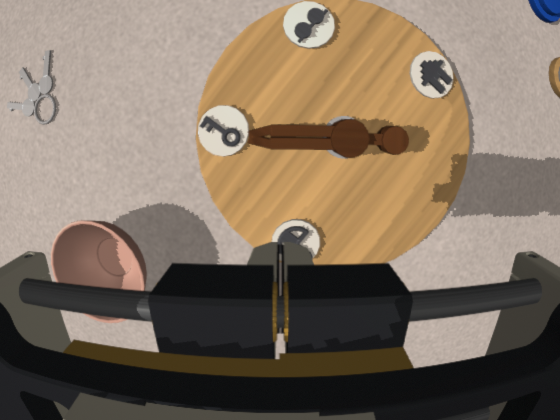

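The view from above shows the key badge at (223,130), tip (250,136), hub (350,138) and counterweight (393,140), with glasses at (309,24) and house at (432,75). The pointer is close, so I measure the remaining angle.

```bash
cat >> h.py <<'E'
def measure(c,seeds):
    im=c['img']; hsv=cv2.cvtColor(im,cv2.COLOR_BGR2HSV); pts={}
    for a,(u,v) in seeds.items():
        m=np.zeros(im.shape[:2],np.uint8); cv2.circle(m,(u,v),30,255,-1)
        w=((hsv[...,1]<60)&(hsv[...,2]>175)&(m>0)).astype(np.uint8)
        cs,_=cv2.findContours(w,cv2.RETR_EXTERNAL,cv2.CHAIN_APPROX_NONE); k=cv2.convexHull(max(cs,key=cv2.contourArea))
        (x,y),(d1,d2),_=cv2.fitEllipse(k); p=cast(c,x,y,17,True); pts[a]=p[:2]; print(a,round(x,1),round(y,1),'dia px',round(d1),round(d2),p.round(1))
    o,ph,res=fit(pts); print('dial',o,ph,res)
    m=np.zeros(im.shape[:2],np.uint8); cv2.circle(m,(325,138),90,255,-1)
    w=((hsv[...,2]<115)&(hsv[...,1]>150)&(hsv[...,0]<11)&(m>0)).astype(np.uint8)
    cs,_=cv2.findContours(w,cv2.RETR_EXTERNAL,cv2.CHAIN_APPROX_NONE); k=max(cs,key=cv2.contourArea)
    w[:]=0; cv2.drawContours(w,[k],-1,1,-1); v,u=np.nonzero(w)
    g=np.array([cast(c,x,y,42,True)[:2] for x,y in zip(u,v)])
    d0=np.radians(ph+35); e=np.array([np.cos(d0),np.sin(d0)]); n=np.array([-e[1],e[0]])
    s=(g-o)@e; t=(g-o)@n; print('pointer extent',s.min().round(1),s.max().round(1))
    # centre line of the arm, midpoints between its two edges
    S=np.arange(-50,82,4); M=np.array([[x,(t[abs(s-x)<2].min()+t[abs(s-x)<2].max())/2,np.ptp(t[abs(s-x)<2])] for x in S])
    print(M.round(1)[::3].tolist())
    for lo,hi in((-50,82),(20,80)):
        q=M[(M[:,0]>=lo)&(M[:,0]<=hi)]; b=np.polyfit(q[:,0],q[:,1],1); print('angle past key deg',np.degrees(np.arctan(b[0])).round(2),'offset at hub',b[1].round(1))
    tip=M[-2]; hb=M[abs(M[:,0])<12][:,1].mean(); print('hub->tip',np.degrees(np.arctan2(tip[1]-hb,tip[0])).round(2))
    cv2.imwrite('mask.png',w*255)
E
python3 - <<'E'
from h import *
c=pickle.load(open('wrist2.pkl','rb')); measure(c,{35:(223,130),-35:(309,24),-105:(432,75)})
E
```

```text
35 222.6 130.1 dia px 50 51 [597.1 111.5  17. ]
-35 307.4 23.1 dia px 46 54 [653.   -3.3  17. ]
-105 431.4 74.0 dia px 40 48 [562.5 -94.7  17. ]
dial [542.1847586   14.81746819] 25.529310230597297 [-0.2 -0.9  0.4  0.3 -0.2  0.6]
pointer extent 18.0 18.0Traceback (most recent call last):
  File "<stdin>", line 2, in <module>
  File "h.py", line 38, in measure
    S=np.arange(-50,82,4); M=np.array([[x,(t[abs(s-x)<2].min()+t[abs(s-x)<2].max())/2,np.ptp(t[abs(s-x)<2])] for x in S])
                                           ~~~~~~~~~~~~~~~~~^^
    return umr_minimum(a, axis, None, out, keepdims, initial, where)
ValueError: zero-size array to reduction operation minimum which has no identity
```

```bash
python3 - <<'E'
from h import *
c=pickle.load(open('wrist2.pkl','rb')); h=cv2.cvtColor(c['img'],cv2.COLOR_BGR2HSV)
print([h[v,u].tolist() for u,v in((350,138),(300,132),(300,141),(393,140),(420,140),(300,180),(260,170))])
s=open('h.py').read().replace("(hsv[...,2]<115)&(hsv[...,1]>150)&(hsv[...,0]<11)","(hsv[...,2]<115)&(hsv[...,1]>165)"); open('h.py','w').write(s)
E
python3 - <<'E'
from h import *
c=pickle.load(open('wrist2.pkl','rb')); measure(c,{35:(223,130),-35:(309,24),-105:(432,75)})
E
```

```text
[[12, 166, 80], [12, 171, 88], [12, 168, 88], [12, 169, 92], [17, 131, 123], [17, 127, 187], [17, 128, 179]]
35 222.6 130.1 dia px 50 51 [597.1 111.5  17. ]
-35 307.4 23.1 dia px 46 54 [653.   -3.3  17. ]
-105 431.4 74.0 dia px 40 48 [562.5 -94.7  17. ]
dial [542.1847586   14.81746819] 25.529310230597297 [-0.2 -0.9  0.4  0.3 -0.2  0.6]
pointer extent -53.4 84.0
[[-50.0, -1.8, 17.9], [-38.0, -2.1, 22.2], [-26.0, -2.2, 12.3], [-14.0, -0.5, 19.9], [-2.0, 0.5, 30.0], [10.0, -0.3, 24.9], [22.0, 1.1, 18.8], [34.0, 1.5, 17.7], [46.0, 1.8, 18.6], [58.0, 2.8, 17.9], [70.0, 3.4, 16.0]]
angle past key deg 2.77 offset at hub -0.1
angle past key deg 2.72 offset at hub -0.1
hub->tip 2.72
```

The pointer is 2.75° short of the key, and the commanded stop was +3°. I push to +0.25°, using the same approach and retreat.

```bash
python3 - <<'E'
from h import *
o=np.array([540.3,14.7]); key=60.5
p,r=pose(o,key+3,off=38); robot.move_linear(p,r,150)
p,r=pose(o,key+3,off=22); robot.move_linear(p,r,60)
p,r=pose(o,key+.25); robot.move_linear(p,r,20); robot.sleep(.3)
p,r=pose(o,key+3,off=38); robot.move_linear(p,r,60)
p,r=pose(o,key+3,off=60,z=150); robot.move_linear(p,r,150)
robot.sleep(.3); print(robot.current_t())
c=robot.get_image('wrist'); pickle.dump(c,open('wrist3.pkl','wb'))
measure(c,{35:(223,130),-35:(309,24),-105:(432,75)})
E
```

```text
14.6417
35 222.6 130.1 dia px 50 51 [597.1 111.4  17. ]
-35 307.4 23.0 dia px 46 53 [653.1  -3.3  17. ]
-105 431.4 74.0 dia px 40 48 [562.5 -94.7  17. ]
dial [542.20513198  14.81366633] 25.530039080214518 [-0.2 -0.9  0.4  0.3 -0.2  0.6]
pointer extent -53.5 83.7
[[-50.0, 0.4, 17.0], [-38.0, 0.0, 23.0], [-26.0, -0.1, 13.1], [-14.0, 0.4, 19.9], [-2.0, 0.1, 30.9], [10.0, -0.4, 24.8], [22.0, -0.2, 18.0], [34.0, 0.5, 17.9], [46.0, 0.0, 18.6], [58.0, 0.3, 17.9], [70.0, 0.0, 16.1]]
angle past key deg -0.0 offset at hub -0.0
angle past key deg 0.03 offset at hub -0.0
hub->tip 0.25
```

The pointer is within 0.1° of the key. Now I press the chime at (497,-298): a quick refine with the wrist camera from above, then down with a force stop.

```bash
python3 - <<'E'
from h import *
p=list(robot.current_tcp_pos()); p[2]=200; robot.move_linear(p)
O=[np.pi,0,np.pi/2]
robot.move_ptp([450,-298,150],O); robot.sleep(.2)
c=robot.get_image('wrist'); cv2.imwrite('pics/chime.png',c['img']); pickle.dump(c,open('chime.pkl','wb'))
# predicted pixel check is done by eye; report the steel discs at z=22
h=cv2.cvtColor(c['img'],cv2.COLOR_BGR2HSV)
w=((h[...,1]>90)&(h[...,0]>8)&(h[...,0]<25)&(h[...,2]>60)).astype(np.uint8)
for k in cv2.findContours(w,cv2.RETR_EXTERNAL,cv2.CHAIN_APPROX_NONE)[0]:
    if cv2.contourArea(k)>400:
        (x,y),r=cv2.minEnclosingCircle(k); a=cast(c,x,y,12,True); b=cast(c,x+r,y,12,True); print(round(x),round(y),round(r),a.round(1),'rad',np.hypot(*(b-a)[:2]).round(1))
print(robot.current_t())
E
```

```text
238 359 175 [ 398.9 -493.    12. ] rad 221.9
329 201 28 [ 497.  -298.7   12. ] rad 28.0
379 0 86 [546.4 -96.   12. ] rad 102.3
17.8
```

View pics/chime.png

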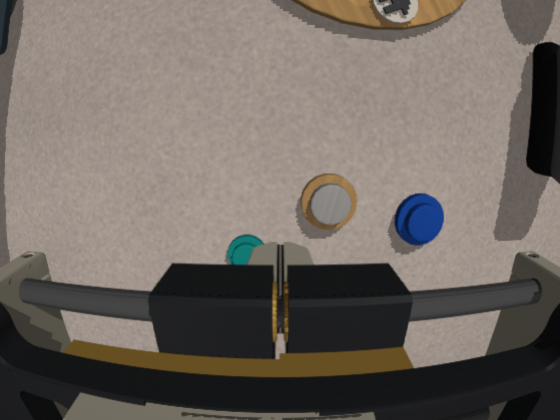

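The view shows the wooden housing at (329,201), which gives (497,-298.7) with a 28 mm radius, as described. Turquoise is at (246,252) and blue at (420,219), both clear of the press.

```bash
python3 - <<'E'
from h import *
O=[np.pi,0,np.pi/2]; x,y=497,-298.7
robot.move_ptp([x,y,60],O)
print('touch',robot.move_linear([x,y,20],O,30,f_stop=2.5),robot.current_tcp_pos(),robot.current_contact_force())
print('bottom',robot.move_linear([x,y,13],O,15,f_stop=15),robot.current_tcp_pos(),robot.current_contact_force())
robot.sleep(.3); print(robot.current_tcp_pos(),robot.current_contact_force())
robot.move_linear([x,y,60],O,60); robot.sleep(.3)
robot.move_linear([x,y,200],O); robot.move_ptp([300,-400,220],O); robot.sleep(.5)
c=robot.get_image('top'); cv2.imwrite('pics/end.png',cv2.resize(c['img'][60:330,80:460],None,fx=2,fy=2,interpolation=cv2.INTER_CUBIC)); print(robot.current_t())
E
```

```text
touch True [ 496.81881858 -298.54694394   19.85734419] [-0.09491561 -1.64711512  1.68788786]
bottom True [ 496.83822386 -298.54698148   16.23933723] [-1.02980353  0.49675431  7.05392709]
[ 496.84782186 -298.56363491   16.26161307] [-1.60769928  0.52188931  8.72281517]
23.9917
```

View pics/end.png

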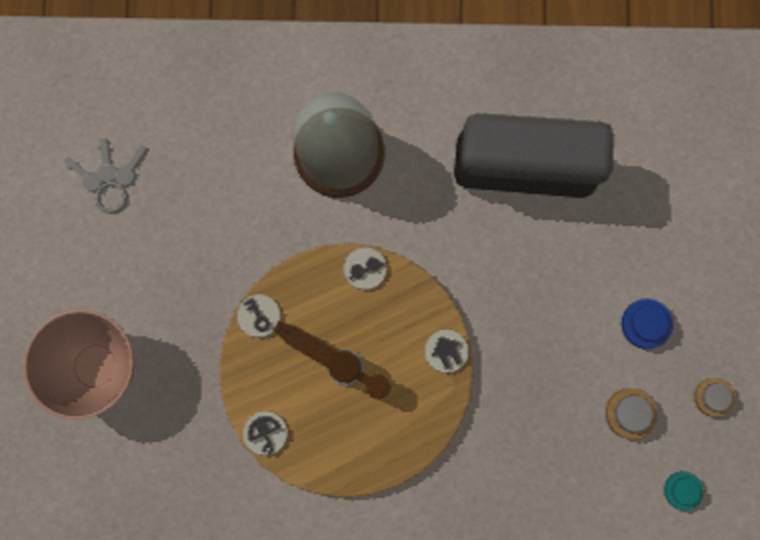

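The pointer (tip at (280,325)) is on the key badge (258,316), and the other things stand where they were. The button went down about 5.8 mm at 8.7 N, which is past its 5 N, so it reached its stop.

```bash
python3 -c "
from bench import robot
print(robot.hand_in())"
```

```text
the job is handed in; nothing more can be done
None
```

I turned the pointer to the key emblem (measured within about 0.3° of its middle), then pressed the chime button to its stop and let go; the job was handed in at about 24 s, with no verdict returned.

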